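Hold a salvaged prism cell in the light gauge

ROBOT

A 7-joint arm with a two-finger parallel gripper is mounted at the origin on the work surface. World frame = base frame: x ahead of the robot, y to its left, z up, the work surface at z = 0. Lengths are in m, angles in rad, forces in N, time in s.
With the tool pointing down it reaches from about 0.35 to 0.9 m from the base axis. Payload 19.9 kg.
Tool frame: the origin (TCP) lies between the finger pads; the fingertips stand 19 mm ahead of it and the grasp point (between the pads) is the TCP; z points along the fingers, y is the line along which they close (so a half turn about z gives the same grasp; the last joint's range is limited). The gripper opens to 94 mm and grips with 3 to 60 N. Pads are 16 mm wide; open, the fingers measure 119 mm over their backs; the gripper's body (75 mm by 177 mm) begins 78 mm behind the grasp point.
Start: joints at [1.147, 0.417, -0.01, 1.614, 0.005, 1.111, -0.053], TCP at [0.233, -0.58, 0.224] pointing down, gripper open.
Joint ranges: [-2.81, 2.81], [-0.39, 2.02], [-1.27, 1.25], [0.06, 2.57], [-1.19, 4.33], [0.19, 2], [-2.82, 2.82]. Speed limits (rad/s): [1.89, 1.89, 2.39, 2.39, 3.01, 3.01, 3.01].

INTERFACE

Orientations are given as a 3x3 rotation matrix whose columns are the frame's x, y, z axes.
In Python, from rig import robot gives the robot as it stands. Calls block until the motion is done:
- robot.move_ptp(position, orientation): joint-space move of the TCP to a pose.
- robot.move_linear(position, velocity=0.15, frame=None, threshold=None): straight line of the TCP; frame=None keeps the orientation; velocity is the mean speed in m/s. With threshold (N) it stops when the force on the tool has changed by that much, and returns True; else False.
- robot.goto_joints(angles): joint-space move.
- robot.gripper_to(opening): finger opening in m; the grip force is fixed at half the most; returns when the fingers have stopped.
- robot.pause(seconds).
- robot.ik(position, orientation): joint angles nearest the present ones, or None.
- robot.get_state(): the state.
- robot.grab_frame(name): name is "side" or "top"; returns the picture (420x560x3 uint8, red, green, blue); there is no depth.
- robot.camera_info(name): a dict with "fx", "fy", "cx", "cy" (pixels), "dist" ([k1, k2, p1, p2, k3] as OpenCV has them; the pictures are not rectified), "rvec" (rotation vector, rad) and "tvec" (3), from world to camera coordinates, as OpenCV has them. Camera axes: x right, y down, z forward; pixel columns grow to the right and rows downward; lengths in m; the calibration is good to about 2 mm. A picture is of the moment at which its call begins. camera_info takes no time and is no camera call.
A pose or a line that the arm cannot do raises robot.PlanningError and nothing moves.
- robot.sign_off(): hands the job in; it is judged then, once.
The state is a dict: "time": time; "qpos": joint angles; "joint_vel": joint speeds; "effort": joint torques, N m; "ee_pos": TCP position; "tool_rot": TCP orientation; "force": force on the tool from outside, world axes, zero at the start; "moment": the same for the moment, N m; "opening": finger opening in m; "grasp_force": force on a finger pad.
Only numpy, scipy, OpenCV 4.12 (cv2) and the standard library are available. Lean on these libraries where they do the work, as an engineer would, in place of code of your own. Each camera call takes 0.05 s, during which the arm holds its last target. There are 200 camera calls.

TASK

Complete the light gauge: lower the loose receiver plate over the two locating pins, its window facing the lamp, until it rests flush on the gauge's base, and let go of it. Then take the square glass cell from the tray by its two frosted faces only, never by the clear ones, and hold it upright and still in the light path, midway between lamp and receiver with its middle level with the lens and its clear faces square to the lamp and the receiver. Finish while still holding it there in the gripper, clear of everything else; do not drop either part, and leave the lens and the tools where they lie.

Things in the scene. Friction and masses are not known exactly. Their poses are not given: they have to be found in the camera images.
- gauge: light gauge, fixed to the bench: flat aluminium base 120 (x) x 240 (y) x 12 mm, a black lamp head on its +y end, two upright steel pins at its -y end (x = +38 and -38 mm, y = -75 mm). Origin: centre of its underside, on the bench; z up; y runs along the light path, from the pin end to the lamp
- lamp_lens (a point): centre of the lamp lens, front of a steel barrel 32 mm across, 80 mm above the bench, at the gauge's y = +55 mm, facing -y. The lamp head behind it is 60 (x) x 50 (y) mm, from y = 65 to 115 mm, its top 116 mm above the bench
- pin_a (a point): foot of the pin at the gauge's x = +38 mm, on the base's top face (12 mm above the bench); pins are 10 mm across for 11 mm, then taper to 4 mm at their tip, 22 mm above the base's top face
- pin_b (a point): foot of the other pin, at x = -38 mm; 76 mm from pin_a
- beam_mid (a point): point on the light axis midway between lamp and fitted receiver, 80 mm above the bench; axes as the gauge's: y along the light
- receiver: receiver plate, loose, at first flat on the bench beside the gauge: aluminium plate 110 (x) x 80 (y) x 6 mm with two 13 mm through holes at x = +38 and -38 mm, y = 0, and a black upright sensor head on its middle. About 0.3 kg. Origin: centre of the underside. When fitted its axes are parallel to the gauge's, hole_a over pin_a, its origin 12 mm above the gauge's
- head_grip (a point): point to grip on the receiver's sensor head, on its axis, 62 mm above the plate's underside. The head is 40 (x) x 30 (y) mm, its top 91 mm above the underside; grip it across its 40 mm (x)
- hole_a (a point): hole at x = +38 mm of the receiver plate, at its underside
- hole_b (a point): hole at x = -38 mm of the receiver plate, at its underside
- window (a point): centre of the receiver's window, 23 mm from the plate's centre towards its +y, 68 mm above its underside: front of a steel barrel 28 mm across that sticks 8 mm out of the head
- tray: low grey parts tray, fixed, 170 (x) x 110 (y) mm, walls 14 mm high; the cell and the lens stand on its 4 mm thick floor. Origin: centre of its underside
- cell: square glass prism cell, loose, standing upright in the tray: 24 x 24 mm, 60 mm tall, about 60 g. Its two frosted (matt white) faces are the +x and -x faces, 24 mm apart and 18 mm wide; its two clear glass faces are the +y and -y faces, 24 mm apart and 18 mm wide (the upright corners are cut back 3 mm). Origin: centre of its underside; z up. A half turn about z changes nothing
- cell_mid (a point): middle of the cell, 30 mm above its underside
- lens: round lens blank of clear glass, 30 mm across, 19 mm high, in the tray 80 mm or so from the cell; not part of the job
- screwdriver: screwdriver lying on the bench; not part of the job
- pliers: red-handled pliers lying on the bench between robot and gauge, 12 mm high; not part of the job
- brush: long bench brush, 300 x 28 mm, 36 mm high; not part of the job
- scraper: wood-handled scraper, 190 mm long, 14 mm high; not part of the job
- bit_case: flat black case of driver bits, 75 x 130 x 30 mm; not part of the job
There are look-alikes about, which are no part of the job. Several things look just like the cell: the one meant starts farthest from the robot's base. What is shaped like the receiver but red is not meant.

How it is judged:
On the way:
1. the receiver plate lies flush on the gauge's base over both pins, window to the lamp, and is let go while the cell still stands in the tray (z of receiver in the frame of gauge between 0.009 and 0.0145 m and angle between receiver's own z axis and vertical below 0.04 rad and horizontal distance between hole_a and pin_a below 0.005 m and horizontal distance between hole_b and pin_b below 0.005 m and contact force between the fingers and receiver below 0.1 N and distance of cell from where it was at the start of the episode below 0.02 m), for 0.2 s.
At the end, for the whole second after the job is handed in: Receiver flush on the base (2.5 mm), holes within 5 mm of the pins, window to the lamp, released. Cell held still by its frosted faces, touching neither gauge nor receiver, its middle within 7 mm sideways and 10 mm in height of the light axis, 20 mm of midway; upright and square within 0.14 rad (z of receiver in the frame of gauge between 0.009 and 0.0145 m and angle between receiver's own z axis and vertical below 0.04 rad and horizontal distance between hole_a and pin_a below 0.005 m and horizontal distance between hole_b and pin_b below 0.005 m and contact force between each of the fingers, cell and receiver below 0.1 N and x of cell_mid in the frame of beam_mid between -0.007 and 0.007 m and y of cell_mid in the frame of beam_mid between -0.02 and 0.02 m and z of cell_mid in the frame of beam_mid between -0.01 and 0.01 m and angle between cell's own z axis and vertical below 0.14 rad and angle between the x axis of cell and the x axis of gauge, either way round below 0.14 rad and contact force between the fingers and cell_c0 above 1 N and contact force between cell and gauge below 0.1 N and height (world z) of cell above 0.035 m and linear speed of cell below 0.03 m/s); the arm keeps its last pose, push and grip.
It fails at once if the fingers press on a clear face of the cell (contact force between the fingers and cell_c1 above 0.5 N or contact force between the fingers and cell_c2 above 0.5 N).
It fails at once if the receiver plate is dropped: out of the fingers while above the pins' tips (height (world z) of receiver above 0.045 m and contact force between the fingers and receiver below 0.01 N).
It fails at once if the cell is dropped: out of the fingers while well above the tray (height (world z) of cell above 0.03 m and contact force between the fingers and cell below 0.01 N).
It fails at once if the lens or a tool is moved by more than 30 mm (distance of any of lens, screwdriver, pliers, brush, scraper, bit_case from where it was at the start of the episode above 0.03 m).
It also fails if it takes over 61 s, if anything falls off the work surface, if the arm or the gripper's body presses on something with over 40 N, if the wrist force passes 120 N, or if a joint passes its speed limit or range.

## Working session

There is one attempt and no reset: what is moved stays moved. The work goes in short steps, each a Python script; the robot and the scene stay as the last script left them, time stands still between calls to the robot, and variables do not carry over. Pictures are saved under pics/ and viewed, at most 10 in all, crops included, and the job is handed in when it is done.

```bash
mkdir -p pics; ls
python3 - <<'E'
from rig import robot
import cv2
for n in("top","side"):
    f=robot.grab_frame(n); cv2.imwrite(f"pics/{n}0_raw.png",f[:,:,::-1]); cv2.imwrite(f"pics/{n}0.png",cv2.resize(f[:,:,::-1],(800,600),interpolation=cv2.INTER_CUBIC)); print(robot.camera_info(n))
print(robot.get_state()["tool_rot"],robot.get_state()["time"])
E
```

```text
pics
{'fx': 474.56734356254003, 'fy': 474.56734356254003, 'cx': 284.35774164701473, 'cy': 205.9319559231897, 'dist': array([-0.02954617,  0.        ,  0.        ,  0.        ,  0.        ]), 'rvec': array([ 2.13295791, -2.173366  ,  0.14723214]), 'tvec': array([-0.06728409,  0.56083551,  1.2907254 ])}
{'fx': 545.060709873597, 'fy': 545.060709873597, 'cx': 291.60085751151047, 'cy': 208.54449994024233, 'dist': array([-0.13760145,  0.        ,  0.        ,  0.        ,  0.        ]), 'rvec': array([ 0.16603053, -2.75393069,  1.40216693]), 'tvec': array([0.52398172, 0.13047841, 1.498659  ])}
[[ 9.27617333e-01  3.73531595e-01 -4.80363669e-04]
 [ 3.73531895e-01 -9.27616826e-01  9.73216559e-04]
 [-8.20662886e-05 -1.08220370e-03 -9.99999411e-01]] 0.1
```

View pics/top0.png

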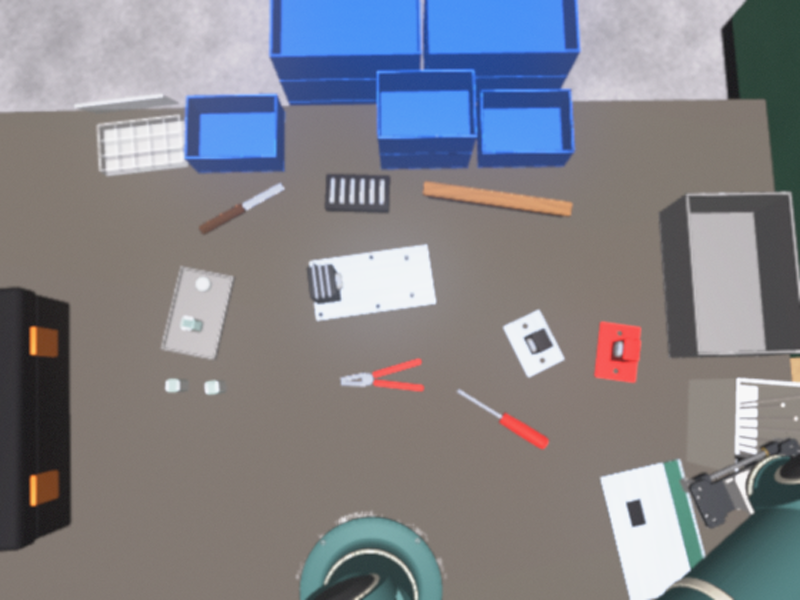

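View pics/side0.png

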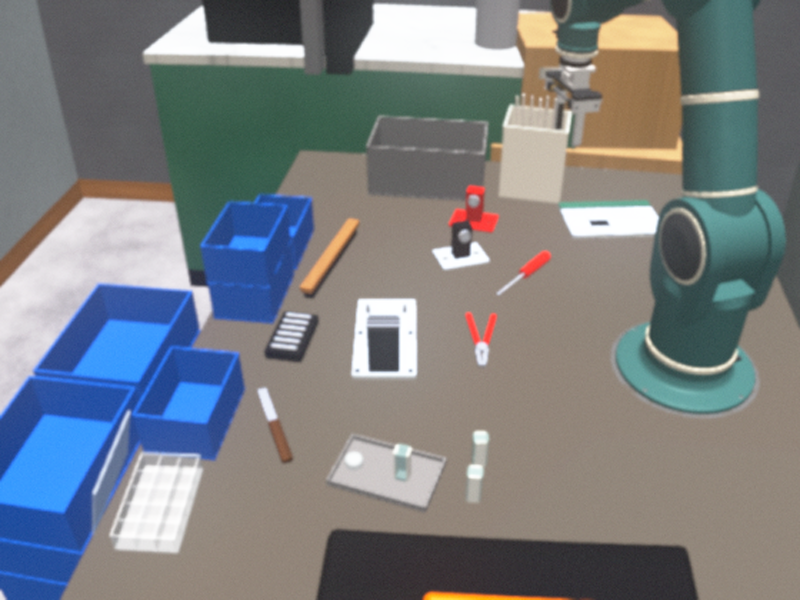

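The top view shows the gauge at (370,283), lamp to the left; the receiver at (533,343); and the tray at (198,312) with the cell at (191,324). Next I'll enlarge these.

Run:
```python
import cv2,numpy as np
t=cv2.imread("pics/top0_raw.png");s=cv2.imread("pics/side0_raw.png")
def c(im,x,y,w,h,W,H): return cv2.resize(im[y:y+h,x:x+w],(W,H),interpolation=cv2.INTER_CUBIC)
# A: gauge top x8; origin(210,165) 100x75 ; 
cv2.imwrite("pics/A.png",c(t,210,165,100,64,800,512))
B=np.vstack([np.hstack([c(t,345,210,50,60,400,480),c(t,110,180,50,60,400,480)])])
cv2.imwrite("pics/B.png",B)
C=np.hstack([c(s,225,300,90,60,720,480)])
cv2.imwrite("pics/C.png",C)
```

```text
(no output)
```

View pics/A.png

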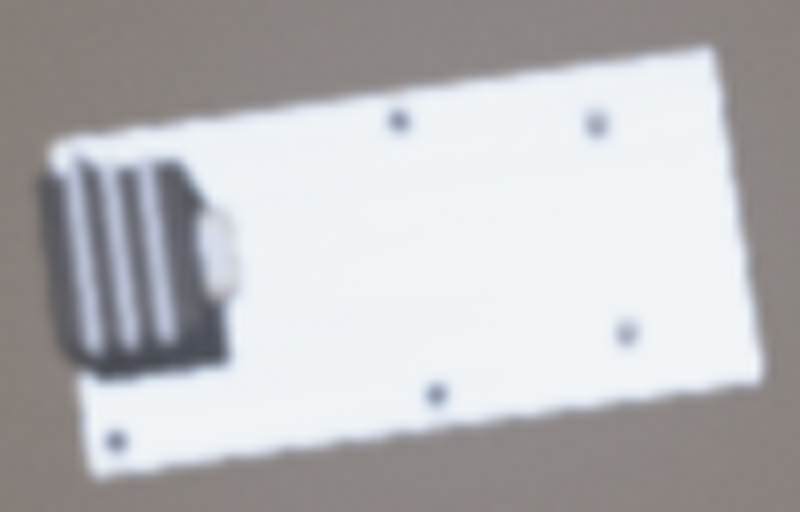

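View pics/B.png

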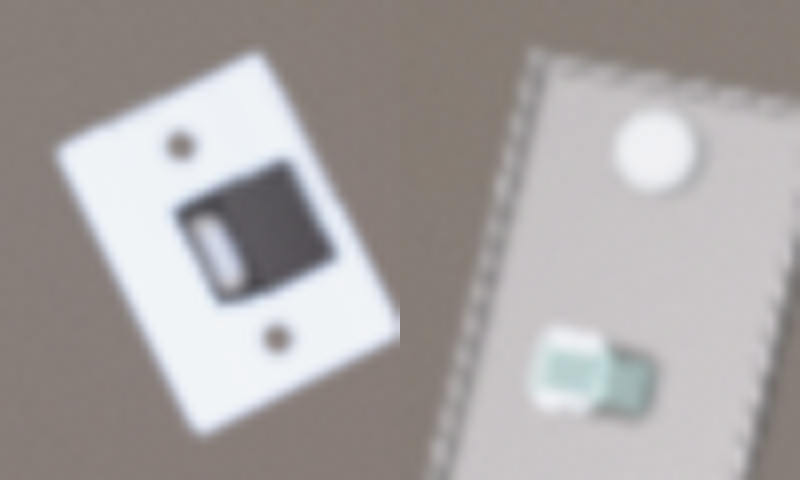

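View pics/C.png

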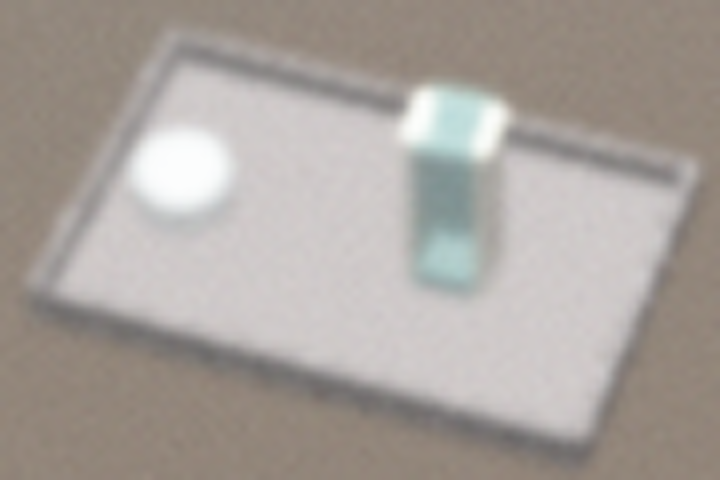

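The crops give the gauge base corners, pins, receiver plate corners, holes and cell outline. I'll fit poses from these and overlay them to check, with the cell shown larger.

```bash
cat > h.py <<'E'
from rig import robot
import numpy as np,cv2
from scipy.optimize import least_squares
I={n:robot.camera_info(n) for n in("top","side")}
def proj(n,P):
    i=I[n];K=np.array([[i["fx"],0,i["cx"]],[0,i["fy"],i["cy"]],[0,0,1]])
    return cv2.projectPoints(np.asarray(P,float).reshape(-1,1,3),i["rvec"],i["tvec"],K,i["dist"])[0][:,0]
def place(p,L):
    L=np.asarray(L,float);c,s=np.cos(p[2]),np.sin(p[2])
    return np.c_[p[0]+c*L[:,0]-s*L[:,1],p[1]+s*L[:,0]+c*L[:,1],L[:,2]]
def fit(obs,p0):  # obs: list (cam, local pts, raw px)
    f=lambda p:np.concatenate([(proj(n,place(p,L))-np.asarray(U)).ravel() for n,L,U in obs])
    r=least_squares(f,p0,loss="soft_l1");return r.x,r.fun.reshape(-1,2)
def px(ox,oy,U,k=8): return (np.asarray(U,float)+.5)/k-.5+[ox,oy]
E
cat > fit0.py <<'E'
from h import *
gL=[[.06,.12,.012],[.06,-.12,.012],[-.06,-.12,.012],[-.06,.12,.012],[.038,-.075,.03],[-.038,-.075,.03]]
g,r=fit([("top",gL,px(210,165,[[50,143],[713,47],[765,380],[95,477],[597,125],[627,333]]))],[.6,0,0]);print("g",g);print(r.round(2).tolist())
rL=[[.055,.04,.006],[.055,-.04,.006],[-.055,.04,.006],[.038,0,.005],[-.038,0,.005]]
q,r=fit([("top",rL,px(345,210,[[57,150],[258,52],[203,437],[180,146],[277,338]]))],[.5,-.3,.4]);print("r",q);print(r.round(2).tolist())
# side-camera check of scale: pixels from 800-wide view
k=560/800
print("pins side",(proj("side",place(g,[[.038,-.075,.034],[-.038,-.075,.034]]))/k).round(),"head top",(proj("side",place(q,[[0,0,.091]]))/k).round(),"win",(proj("side",place(q,[[0,.023,.068]]))/k).round())
cL=[[x,y,z] for z in(.064,.004) for x,y in((.009,.012),(-.009,.012),(-.012,.009),(-.012,-.009),(-.009,-.012),(.009,-.012),(.012,-.009),(.012,.009))]
c,r=fit([("top",[[0,0,.064]],px(110,180,[[171,370]])),("side",[[0,0,.064],[0,.012,.004]],px(225,300,[[456,122],[447,287]]))],[.5,.35,0]);print("c",c,r.round(2).tolist())
c[2]=0
E
cat > ov.py <<'E'
exec(open("fit0.py").read())
im=[]
for n,o,w,h in(("top",(122,216),22,20),("side",(270,307),24,30)):
    R=cv2.imread(f"pics/{n}0_raw.png")[o[1]:o[1]+h,o[0]:o[0]+w];k=20 
    im.append(cv2.resize(R,None,fx=k,fy=k,interpolation=cv2.INTER_CUBIC))
m=np.zeros((600,920,3),np.uint8);m[:400,:440]=im[0];m[:600,440:920]=im[1]
cv2.imwrite("pics/D.png",m[:,:800])
E
python3 ov.py
```

```text
g [ 0.58884816 -0.00937282  0.12474627]
[[0.23, 0.44], [-0.05, 0.72], [-0.35, -0.01], [-0.16, -0.14], [0.1, -0.59], [0.22, -0.31]]
r [ 0.4619887  -0.3287489   0.43793672]
[[0.22, 0.33], [-0.09, 0.27], [-0.25, -0.7], [-0.04, 0.02], [0.17, -0.01]]
pins side [[369. 303.]
 [406. 303.]] head top [[463. 223.]] win [[466. 237.]]
c [ 0.50987263  0.34259468 -0.21288905] [[0.12, -0.35], [0.4, -0.22], [-0.11, 0.43]]
```

View pics/D.png

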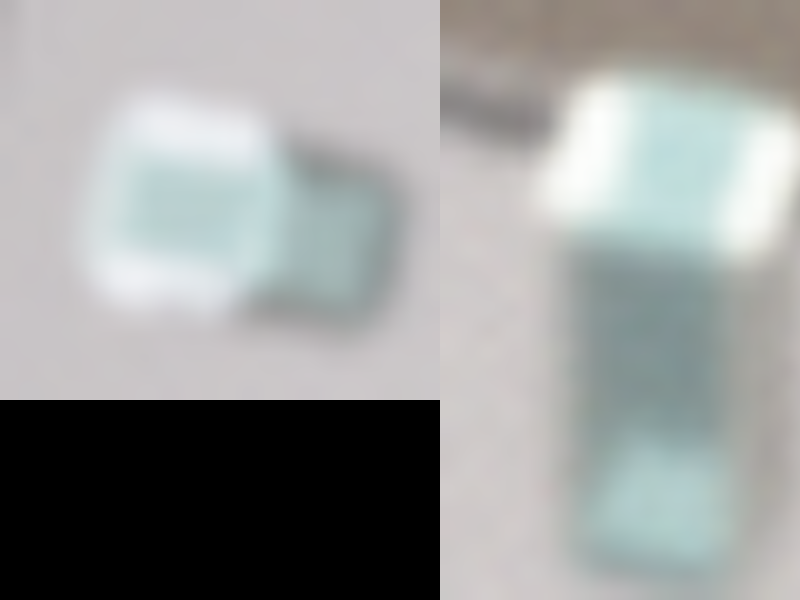

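Frosted bands in the top crop have centres (200,128) and (165,290). In the side crop they are at (585,150) and (765,182), so the cell's yaw is about -12°. I'll refine the gauge and receiver poses by matching rendered outlines.

```bash
cat > ref.py <<'E'
exec(open("fit0.py").read())
from scipy.optimize import minimize
def refine(n,img,p0,box,z,dk=90):
    # box: half x, half y ; soft outline of the plate's hull against the picture
    P=proj(n,place(p0,[[sx*box[0],sy*box[1],z] for sx,sy in((1,1),(1,-1),(-1,-1),(-1,1))]))
    a=np.floor(P.min(0)-6).astype(int);b=np.ceil(P.max(0)+6).astype(int);w,h=b-a
    G=img[a[1]:b[1],a[0]:b[0]].astype(float).mean(2)
    lo=np.median(np.r_[G[0],G[-1],G[:,0],G[:,-1]]);hi=np.percentile(G,90);N=(G-lo)/(hi-lo)
    M=1-cv2.dilate((G<lo-12).astype(np.uint8),np.ones((5,5)))
    k=8
    def cost(d):
        p=np.r_[p0[:2]+d[:2],p0[2]+d[2]*10,d[3]]
        m=np.zeros((h*k,w*k),np.float32)
        L=[[sx*box[0],sy*box[1],zz] for sx,sy in((1,1),(1,-1),(-1,-1),(-1,1)) for zz in(z-z*(z<.007),z)]
        Q=cv2.convexHull(((proj(n,place(p[:3],L))-a+.5)*k-.5).astype(np.float32))
        cv2.fillPoly(m,[np.round(Q*16).astype(np.int32)],1.,shift=4)
        m=cv2.GaussianBlur(m,(0,0),k*max(.3,abs(d[3])*1000))
        return (M*np.clip(cv2.resize(m,(w,h),interpolation=cv2.INTER_AREA)-N,-.6,.6)**2).mean()
    r=minimize(cost,[0,0,0,.0007],method="Nelder-Mead",options=dict(initial_simplex=np.array([[0,0,0,.0007],[.003,0,0,.0007],[0,.003,0,.0007],[0,0,.003,.0007],[.001,.001,.001,.001]])))
    return np.r_[p0[:2]+r.x[:2],p0[2]+10*r.x[2]],r.fun,cost([0,0,0,.0007])
if __name__=="__main__":
    t=cv2.imread("pics/top0_raw.png");s=cv2.imread("pics/side0_raw.png")
    print("g",refine("top",t,g,(.06,.12),.012)); print("r",refine("top",t,q,(.055,.04),.006))
    print("g side",refine("side",s,g,(.06,.12),.012)); print("r side",refine("side",s,q,(.055,.04),.006))
    b=[[.0095,0,.064],[-.0095,0,.064]]
    T=px(122,216,[[200,128],[165,290]],20);S=px(270,307,[[145,150],[325,182]],20)
    print(fit([("top",b,T),("side",b,S)],[.51,.34,-.2])); print(fit([("top",b,T)],[.51,.34,-.2])[0],fit([("side",b,S)],[.51,.34,-.2])[0])
E
python3 ref.py
```

```text
g [ 0.58884816 -0.00937282  0.12474627]
[[0.23, 0.44], [-0.05, 0.72], [-0.35, -0.01], [-0.16, -0.14], [0.1, -0.59], [0.22, -0.31]]
r [ 0.4619887  -0.3287489   0.43793672]
[[0.22, 0.33], [-0.09, 0.27], [-0.25, -0.7], [-0.04, 0.02], [0.17, -0.01]]
pins side [[369. 303.]
 [406. 303.]] head top [[463. 223.]] win [[466. 237.]]
c [ 0.50987263  0.34259468 -0.21288905] [[0.12, -0.35], [0.4, -0.22], [-0.11, 0.43]]
g (array([ 0.58980176, -0.00929354,  0.12378192]), np.float64(0.0037696693886131653), np.float64(0.004936144073137962))
r (array([ 0.46209512, -0.32887073,  0.43182444]), np.float64(0.006310509037323556), np.float64(0.006693448160884057))
g side (array([ 0.59158305, -0.00502061,  0.12346056]), np.float64(0.024195854161119832), np.float64(0.03664168155642481))
r side (array([ 0.46451711, -0.33048657,  0.42761675]), np.float64(0.002129574815611008), np.float64(0.006038864962368145))
(array([ 0.51025678,  0.34365295, -0.15895539]), array([[-0.22037093, -0.02290349],
       [ 0.27423346, -1.27133489],
       [ 0.95136273,  0.03274472],
       [-0.0289024 ,  0.16399473]]))
[ 0.50847581  0.3436845  -0.2017182 ] [ 0.5113295   0.34349526 -0.09597359]
```

```bash
cat >> h.py <<'E'
G=np.array([.5905,-.0090,.1236]);R0=np.array([.4630,-.3296,.430]);C0=np.array([.5100,.3436,-.16])
def rot(a): # tool y along angle a, z down
    y=np.array([np.cos(a),np.sin(a),0]);z=np.array([0,0,-1.]);return np.c_[np.cross(y,z),y,z]
def pt(p,x,y,z): return place(p,[[x,y,z]])[0]
E
python3 - <<'E'
from h import *
R=rot(R0[2])
for off in(0,np.pi):
    print(off,[ (lambda j:None if j is None else j.round(2).tolist())(robot.ik(p,rot(a+off))) for p,a in((pt(R0,0,0,.062),R0[2]),(pt(G,0,-.075,.1),G[2]),(pt(C0,0,0,.042),C0[2]),(pt(G,0,.0015,.088),G[2]))])
E
```

```text
0 [[0.87, 0.55, -0.39, 1.87, 0.29, 0.77, 0.75], [0.54, 0.6, -0.61, 1.75, 0.42, 0.92, -0.12], [-0.02, 0.81, -0.88, 1.74, 0.75, 0.96, -1.37], [0.45, 0.61, -0.65, 1.79, 0.45, 0.9, -0.28]]
3.141592653589793 [[0.44, 0.53, 0.16, 1.88, -0.12, 0.74, -2.05], [-0.64, 0.82, 1.08, 1.79, -0.83, 1.07, -2.27], [0.09, 0.93, -1.09, 1.74, 0.94, 1.09, 1.66], [-0.78, 0.82, 1.08, 1.83, -0.85, 1.03, -2.37]]
```

Run:
```python
from h import *
R=rot(R0[2])
robot.move_ptp(pt(R0,0,0,.16),R)
robot.move_linear(pt(R0,0,0,.062),.12,threshold=10)
robot.gripper_to(.03); s=robot.get_state();print(s["ee_pos"],s["opening"],s["grasp_force"],s["time"])
robot.move_linear(pt(R0,0,0,.155),.1)
P=pt(G,0,-.075,.135); robot.move_ptp(P,rot(G[2]))
robot.pause(.4);s=robot.get_state();print(P,s["ee_pos"],s["opening"],s["grasp_force"],s["force"],s["time"])
for n in("top","side"): cv2.imwrite(f"pics/{n}1_raw.png",robot.grab_frame(n)[:,:,::-1])
g=np.r_[s["ee_pos"][:2],G[2]];z=s["ee_pos"][2]-.062
t=cv2.imread("pics/top1_raw.png");si=cv2.imread("pics/side1_raw.png")
k=np.vstack
def crop(im,n):
    c=proj(n,[[*s["ee_pos"][:2],.06]])[0].astype(int)
    o=c-[33,37];print(n,"origin",o)
    return cv2.resize(im[o[1]:o[1]+75,o[0]:o[0]+66],(396*1,450),interpolation=cv2.INTER_CUBIC)
cv2.imwrite("pics/E.png",np.hstack([crop(t,"top"),crop(si,"side")]))
```

```text
[ 0.46316027 -0.32950081  0.06201464] 0.03989096842759301 29.999970495700836 3.2417
[ 0.59974642 -0.08342784  0.135     ] [ 0.59968466 -0.08386962  0.1350524 ] 0.039507549154556884 29.999311566352844 [ 0.21383859 -0.13960481 -3.44847468] 5.8167
top origin [253 153]
side origin [237 167]
```

View pics/E.png

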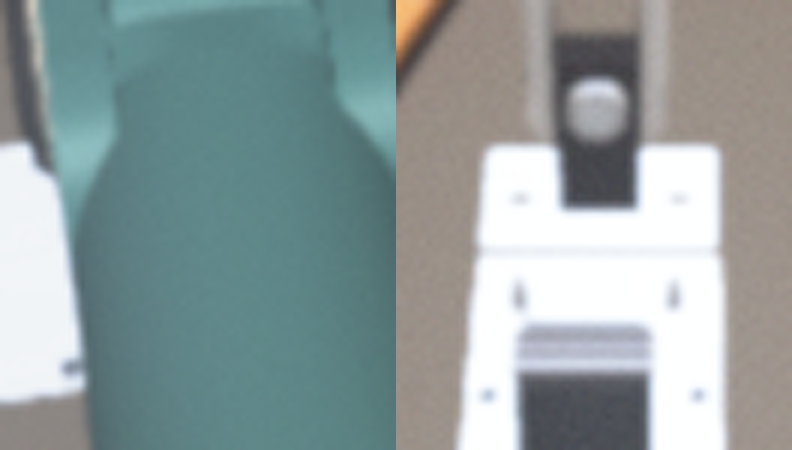

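The side view shows the plate level above the pins. The holes are at (520,198) and (680,198), and the pins at (519,296) and (673,296).

Run:
```python
from h import *
s=robot.get_state();e=s["ee_pos"];z=e[2]-.062
pr=lambda p,L:((proj("side",place(p,L))-[237,167]+.5)*6-.5+[396,0]).round(1).tolist()
r=np.r_[e[:2],G[2]]
print("holes",pr(r,[[.038,0,z+.005],[-.038,0,z+.005]]),"plate corners",pr(r,[[.055,.04,z+.006],[-.055,.04,z+.006],[.055,-.04,z+.006],[-.055,-.04,z+.006]]))
print("pins z.012,.023,.034",[pr(G,[[.038,-.075,q],[-.038,-.075,q]]) for q in(.012,.023,.034)])
print("gauge edge",pr(G,[[.06,-.12,.012],[-.06,-.12,.012]]))
print("1mm x",np.subtract(pr(r+[.001,0,0],[[0,0,.1]]),pr(r,[[0,0,.1]])),"1mm y",np.subtract(pr(r+[0,.001,0],[[0,0,.1]]),pr(r,[[0,0,.1]])))
```

```text
holes [[519.7, 197.8], [677.6, 198.0]] plate corners [[479.9, 244.8], [713.2, 245.2], [488.7, 149.2], [712.6, 149.6]]
pins z.012,.023,.034 [[[523.7, 307.5], [677.8, 307.7]], [[523.0, 289.6], [677.7, 289.9]], [[522.4, 271.6], [677.7, 271.8]]]
gauge edge [[484.0, 253.7], [721.8, 254.1]]
1mm x [[-2.1 -0.2]] 1mm y [[-0.3  1.2]]
```

Run:
```python
from h import *
im=cv2.imread("pics/side1_raw.png").astype(float).mean(2)
def cen(u0,u1,v0,v1): # in crop coords
    a=lambda u:int(round((u-396+.5)/6-.5+237)); b=lambda v:int(round((v+.5)/6-.5+167))
    W=im[b(v0):b(v1)+1,a(u0):a(u1)+1];D=np.clip(np.percentile(W,85)-W-8,0,None);yy,xx=np.mgrid[b(v0):b(v1)+1,a(u0):a(u1)+1]
    U=(D*xx).sum()/D.sum();V=(D*yy).sum()/D.sum();print(((U-237+.5)*6-.5+396).round(1),((V-167+.5)*6-.5).round(1));print(W.astype(int) if v0>250 else "")
cen(497,543,182,214);cen(657,703,182,214);cen(497,541,268,318);cen(651,695,268,318)
```

```text
519.9 198.2

678.5 198.7

520.3 299.1
[[254 254 254 254 254 254 254 254 254]
 [254 254 254 253 252 254 254 254 254]
 [254 254 254 248 240 249 254 254 254]
 [254 254 252 238 219 238 252 254 254]
 [254 254 251 229 201 224 250 254 254]
 [254 254 249 221 187 214 248 254 254]
 [254 254 250 225 188 214 247 254 254]
 [254 254 252 240 219 229 249 254 254]
 [254 254 254 251 245 242 249 252 253]
 [254 254 254 253 250 240 235 235 237]]
673.5 296.7
[[254 254 254 254 254 254 254 254]
 [254 254 254 254 253 254 254 254]
 [255 254 254 249 242 250 254 254]
 [254 254 252 237 223 244 253 254]
 [254 254 250 226 205 236 253 254]
 [254 254 248 217 194 229 252 254]
 [254 254 247 215 195 232 252 254]
 [254 254 251 235 226 244 253 254]
 [254 254 254 252 251 253 254 254]
 [252 254 254 254 254 254 254 254]]
```

Side view: pins and holes together call for about +2 mm in x and slightly more y. I'll apply that and lower with force stops.

Run:
```python
from h import *
P=pt(G,0,-.075,.0)+[.0018,.0008,0]
robot.move_linear(P+[0,0,.100],.08);f0=robot.get_state()["force"]
for z in(.088,.080,.0745):
    h=robot.move_linear(P+[0,0,z],.03,threshold=8);s=robot.get_state();print(z,h,(s["ee_pos"]-P).round(4),(s["force"]-f0).round(2),s["moment"].round(2),s["time"])
    if h:break
```

```text
0.088 False [-0.      0.0001  0.088 ] [1.12 0.11 1.56] [-0.   -0.12  0.02] 7.0583
0.08 False [-0.0001  0.      0.0798] [0.12 0.36 1.14] [-0.04 -0.08  0.04] 7.475
0.0745 True [ 0.0001 -0.      0.074 ] [ 0.03 -0.3   9.45] [-0.02  0.14 -0.01] 7.7583
```

Run:
```python
from h import *
robot.gripper_to(.075); e=robot.get_state()["ee_pos"]
robot.move_linear([e[0],e[1],.20],.15); print(robot.get_state()["time"])
C=np.array([.511,.344,-.16])
robot.move_ptp(pt(C,0,0,.16),rot(C[2])); robot.gripper_to(.05)
s=robot.get_state();print(s["ee_pos"],s["opening"],s["time"])
a=robot.grab_frame("side")[:,:,::-1];b=robot.grab_frame("top")[:,:,::-1]
f=lambda im,x,y,w,h:cv2.resize(im[y:y+h,x:x+w],(400,500),interpolation=cv2.INTER_CUBIC)
cv2.imwrite("pics/F.png",np.hstack([f(a,225,160,144,180),f(b,205,150,100,125)]))
```

```text
9.4667
[0.51101475 0.34399249 0.15999756] 0.049820948100687774 11.6667
```

View pics/F.png

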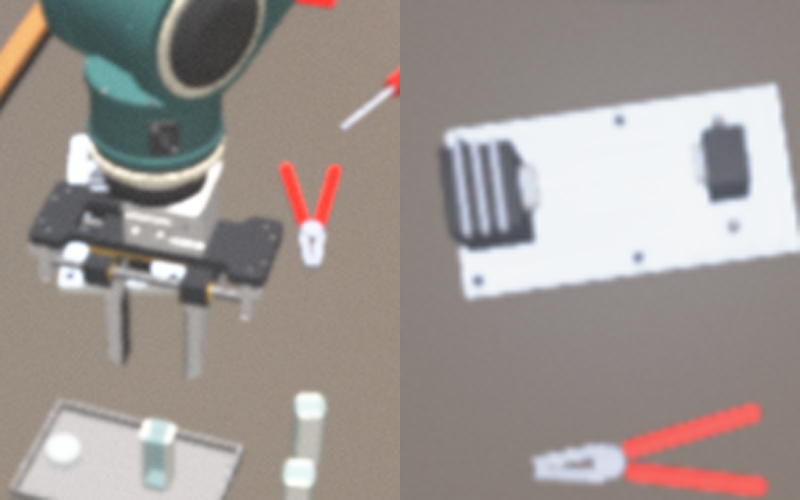

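The receiver is seated and released, and the open fingers straddle the cell (side crop midpoint about (155,368)). I'll take the cell now.

Run:
```python
from h import *
C=np.array([.511,.344,-.16]); Gn=G+[.0018,.0008,0]
h=robot.move_linear(pt(C,0,0,.042),.1,threshold=6); s=robot.get_state();print(h,s["ee_pos"])
if h: raise SystemExit
robot.gripper_to(.015); s=robot.get_state();print(s["opening"],s["grasp_force"])
if s["opening"]<.022: raise SystemExit
robot.move_linear(pt(C,0,0,.22),.1)
robot.move_ptp(pt(Gn,0,.0015,.22),rot(G[2])); robot.move_linear(pt(Gn,0,.0015,.088),.08); robot.pause(.5)
s=robot.get_state();print(s["ee_pos"],s["opening"],s["grasp_force"],s["time"])
a=robot.grab_frame("side")[:,:,::-1];b=robot.grab_frame("top")[:,:,::-1]
f=lambda im,x,y,w,h:cv2.resize(im[y:y+h,x:x+w],(400,500),interpolation=cv2.INTER_CUBIC)
cv2.imwrite("pics/H.png",np.hstack([f(a,225,150,100,125),f(b,205,150,100,125)]))
print((proj("side",[[*s["ee_pos"][:2],.11],[*s["ee_pos"][:2],.08]])-[225,150])*4)
```

```text
False [0.5113204  0.34424729 0.04263995]
0.023965719486599858 30.000484585762024
[ 0.59209715 -0.0067456   0.08801168] 0.023418932432357046 29.99983012676239 19.2083
[[175.12853132 224.92276317]
 [175.89538694 260.02975497]]
```

View pics/H.png

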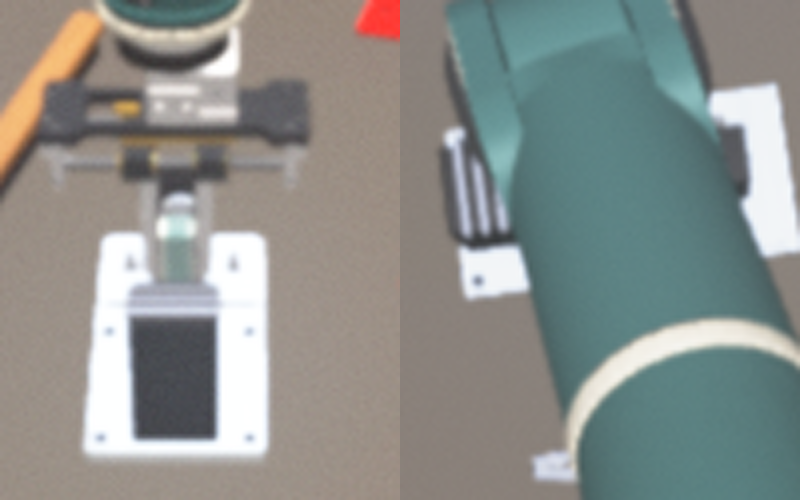

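The cell is upright at (178,240) between the fingers, with its clear face to the lamp. The opening of 23.4 mm matches its width, and the seated receiver is undisturbed, so I'm handing in.

```bash
python3 -c "
from rig import robot
print(robot.sign_off())"
```

```text
the job is handed in; nothing more can be done
None
```

I handed the job in at about 19 s: the receiver is seated on both pins and released, and the cell is held upright by its frosted faces at the middle of the light path; the sign-off returned no verdict.

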